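# Snug a feeding bottle in the drying stand with its notched slide

## Task

A short feeding bottle stands loose in the slide-adjustable bottle stand on the tray. Hold the carriage's release bar up, slide the carriage along until its paddle presses the bottle against the sprung cushion at the far end with about 8 N, then let go so that the catch drops fully into a notch and the bottle stays held upright by the half-compressed spring. Do not force the catch against the notches, do not squeeze the bottle hard, and leave everything else on the tray alone.

Things in the scene. Friction and masses are not known exactly. Their poses are not given: they have to be found in the camera images.
- rack: White bottle stand, fixed: plate 155 x 355 x 10 mm, origin at the underside's middle. +y: the carriage slides this way, to the bottle; +x: towards the rail side. Rail with carriage along x = +50 mm; bottle lane along x = -30 mm (floor at z 10 mm, 10 mm curbs on both sides). Nothing on it is above 95 mm. The plain tray below it is 470 x 760 mm with a 20 mm rim.
- end_post (a point): Top middle of the fixed end post at the lane's +y end (stand x -30, y 172, z 82 mm). In front of it a black rubber cushion 54 mm wide, 48 mm high, centre z 50 mm, faces -y. A thumb screw sets its face anywhere from y 99 to 135 mm, unmeasured, other each time. It yields up to 16 mm on a spring: 2 N at first touch, 0.6 N more per mm; then solid.
- notches: Toothed steel strip on the rail, fixed: 25 upright square teeth, 2.5 mm thick, 7 mm high, 6 mm pitch (3.5 mm gaps). Origin: foot of the first tooth, at stand x 50, y -84, z 22 mm; the others follow in +y up to y 60 mm. Before the first tooth the rail is smooth: the carriage is parked there at the start, catch down.
- catch: Steel pin 2 mm thick across the rail, fixed under the bar; origin straight below the bar, at the stand's underside when down. In a gap it locks the carriage both ways; bar 7 mm up or more: clear of the teeth. Simply let go, do not press it down: on top of a tooth, the cushion's spring slides the carriage back (up to 6 mm) till the catch drops into the gap behind.
- bar_grip (a point): Centre of the steel release bar: 50 mm long (stand's x), 12 mm thick (stand's y), 14 mm high, on a thin stem above the grey carriage; 85 mm above the stand's underside when down, carriage deck top at 42 mm, free between. Pinch it from above with fingers closing along the stand's y, lift, and push it along +y: this drives the carriage.
- bar (a joint): Lift of the release bar, m: 0 fully down (catch in a gap), about 0.007 when the catch rests on a tooth, 0.014 at its upper stop. A spring pulls it down with 4 N at 0 and 6 N at the top, plus 0.7 N weight.
- carriage (a joint): Travel of the carriage along the stand's +y, m: 0 at the outer stop, 0.185 at the other stop; at 0 the bar, catch and its stem are at y = -130 mm of the stand. Sliding friction about 1.5 N plus 25 N s/m of drag. It moves only along the stand's y.
- paddle: The carriage's upright pushing paddle in the bottle lane, a grey plate 58 mm wide, 6 mm thick and 50 mm high. Origin at the centre of its front face (the +y face that meets the bottle), 48 mm ahead (+y) of the bar and 80 mm beside it (-x), 50 mm above the stand's underside.
- bottle: The short white polypropylene bottle with cap standing loose in the lane, 60 mm in diameter (60 mm wide up to 68 mm height), 95 mm tall, about 90 g. Origin: centre of its underside; z up. It slides easily along the lane.
- nipple: Lavender silicone nipple, 44 mm wide and 40 mm high, standing on the stand's plate behind the paddle. Leave alone. Origin: centre of underside.
- spare_bottle: A second bottle just like it, standing on the tray. Leave alone. Origin: centre of underside.
- straw_cup: Stainless straw cup, 70 mm wide, 130 mm tall with its straw. Leave alone. Origin: centre of underside.
- flower_rack: Flower-shaped drying rack, 86 mm wide at the foot, 102 mm high. Leave alone. Origin: centre of underside.
- storage_box: Small storage box with a lever lock on its lid, 80 x 115 x 64 mm. Leave alone. Origin: centre of underside.
- tongs: Bottle tongs lying on the tray, 160 mm long. Leave alone. Origin: centre of underside.
- soother_case: Round soother case, 72 mm wide, 40 mm high. Leave alone. Origin: centre of underside.

How it is judged:
On the way, in this order (a step that is already met when the one before it is completed fails the run):
1. the release bar is held up, its catch clear of the notches (value of joint bar above 0.0075 m), for 0.2 s.
2. with the bar still up, the paddle presses the bottle against the cushion (value of joint bar above 0.007 m and contact force between paddle and bottle above 3 N), for 0.2 s.
At the end, for the whole second after the job is handed in: The bar is down (within 3 mm) with its catch in a notch, and the bottle stands upright (within 0.1 rad) and at rest on the lane's floor, held between paddle and cushion with 3 to 10 N (value of joint bar below 0.003 m and contact force between paddle and bottle between 3 and 10 N and y of bottle in the frame of rack above 0.066 m and angle between bottle's own z axis and vertical below 0.1 rad and z of bottle in the frame of rack below 0.014 m and linear speed of bottle below 0.01 m/s); the robot touches nothing.
It fails at once if the bottle is squeezed with more than 16 N (contact force between paddle and bottle above 16 N).
It fails at once if the catch is forced against the notches with more than 40 N (contact force between catch and notches above 40 N).
It fails at once if the bottle is tipped (angle between bottle's own z axis and vertical above 0.35 rad).
It fails at once if something else on the tray is disturbed (moved more than 15 mm) (distance of any of nipple, spare_bottle, straw_cup, flower_rack, storage_box, tongs, soother_case from where it was at the start of the episode above 0.015 m).
It also fails if it takes over 70 s, if anything falls off the work surface, if the arm or the gripper's body presses on something with over 40 N, if the wrist force passes 120 N, or if a joint passes its speed limit or range.

## Robot

A 6-joint arm with a two-finger parallel gripper is mounted at the origin on the work surface. World frame = base frame: x ahead of the robot, y to its left, z up, the work surface at z = 0. Lengths are in m, angles in rad, forces in N, time in s.
With the tool pointing down it reaches from about 0.275 to 0.825 m from the base axis. Payload 4.9 kg.
Tool frame: the origin (TCP) lies between the finger pads; the fingertips stand robot.tip_reach ahead of it and the grasp point (between the pads) lies 8 mm behind it (robot.tip_reach is the distance from the TCP to the fingertips, in m); z points along the fingers, y is the direction in which the jaws open and shut (so a half turn about z gives the same grasp; the last joint's range is limited). The gripper opens to 85 mm and grips with 20 to 120 N. Pads are 22 mm wide; open, the fingers measure 114 mm over their backs; the gripper's body (76 mm by 85 mm) begins 54 mm behind the grasp point. The pads swing forward as they close: fully open they stand 13 mm farther back than shut.
Start: joints at [1.012, 0.326, -0.193, 1.052, 0, 1.437], TCP at [0.227, 0.501, 0.242] pointing down, gripper open.
Joint ranges: [-2.65, 2.65], [-0.97, 1.79], [-1.3, 1.35], [-1.93, 2.1], [-1.47, 1.37], [-3.14, 3.14]. Speed limits (rad/s): [2.57, 2.57, 3.14, 3.14, 3.14, 3.14].

## Interface

Orientations are given as a unit quaternion [w, x, y, z].
In Python, from workcell import robot gives the robot as it stands.
- The arm moves only by the tool apply_moves, never from a script. Its argument "moves" is a list of rows, each a list of 3 entries, a list of its own where there are three numbers: the turn, a rotation vector about the tool's x, y, z in rad, then the shift along the tool's x, y, z in cm, then the finger opening in cm, from 0 to 8.54. In form: [[[ax, ay, az], [tx, ty, tz], grip], ...]. A call has 1 to 20 rows; each row shifts and turns the commanded pose from where the row before left it, along the tool's axes as they then stand; what a row does not reach is not made up. A row lasts 1/8 s, in which the tool goes at most 62.5 mm and 10.7 degrees, less where a joint would pass 70% of its speed; a pose out of reach is approached as far as the arm can. A call is refused whole if a number of a shift passes 6.25 or a number of a turn 0.188, either way. A call with a gripper value outside its range is refused whole. The fingers move at their own pace and stop on an object; "newtons" is the grip in N (left out, the last holds). Time passes only in rows, so rows that do not move let the fingers close. It gives the time, the measured TCP pose, the force and the opening at its end, in the units of the state.
- robot.get_obs(): the state, without advancing time (a new reading comes with each control period).
- robot.capture(name): name is "scene" or "top"; returns a dict with "img" (400x640x3 uint8, red, green, blue), "fov_y" (degrees; the focal length in pixels is half the picture's height over the tangent of half this angle, whatever the lens; pixels are square), "cx", "cy" (the principal point, pixels), "k1" (the pictures are not rectified: a ray, as slopes to the right and down, at radius r is drawn at 1 + k1 r^2 times it, then the intrinsics apply), "world_to_cam" (4x4, takes a point from world to camera coordinates). Camera axes: x right, y down, z forward; pixel columns grow to the right and rows downward; lengths in m; the calibration is good to about 2 mm. A picture is of the moment at which its call begins. There is no depth.
- robot.job_done(): hands the job in, once; it reports no verdict.
Trained networks look in a picture, given as the dict that the camera call returned (one of the last four; its "shot" number tells which), for a name from the list of things; names that differ only in an ending like _2 or _b are one class to them, and where a whole thing is asked for, a point or a joint stands for the part that bears it (a point fixed in the world has none). Each returns a list of dicts, best first, with "p" (0 to 1); they miss things now and then, are a little off and sometimes report something else, mostly with a low value. They report only what shows in the picture. A call takes as long as a camera call.
- robot.boxes_of(picture, label): "centre" ([column, row] in pixels, amid what is visible of it).
- robot.silhouettes(picture, label): "pixels" (400x640 bool, what is visible of it) and "centre" ([column, row] in pixels, amid what is visible of it).
The state is a dict: "time_s": time; "joints": joint angles; "dq": joint speeds; "effort": joint torques, N m; "tool_pos": TCP position; "tool_rot": TCP orientation; "force": force on the tool from outside, world axes, zero at the start; "ft_torque": the same for the moment, N m; "finger_gap": finger opening in m.
Only numpy, scipy, OpenCV 4.12 (cv2) and the standard library are available. Lean on these libraries where they do the work, as an engineer would, in place of code of your own. Each camera call takes 0.05 s, during which the arm holds its last target. There are 200 camera calls.

## Working session

There is one attempt and no reset: what is moved stays moved. The work goes in short steps, Python scripts to look and compute and a tool call to move; the robot and the scene stay as the last step left them, time stands still between calls to the robot, and variables do not carry over. Pictures are saved under pics/ and viewed, about 8 in all and at most 12, crops included, and the job is handed in when it is done.

Besides the shell and the picture viewer there is one more tool, called after "Emit:" as name(argument=value, ...) on one line, values as JSON. apply_moves: Moves the arm, as the interface text tells. Its arguments: {"type":"object","properties":{"moves":{"type":"array"},"newtons":{"type":"number"}},"required":["moves"]}

```bash
ls; mkdir -p pics
python3 - <<'E'
from workcell import robot
import cv2,numpy as np
print(robot.tip_reach, robot.get_obs())
for n in ("scene","top"):
    p=robot.capture(n); cv2.imwrite(f"pics/{n}0.png",p["img"][:,:,::-1])
    print(n,p["fov_y"],p["cx"],p["cy"],p["k1"],np.round(p["world_to_cam"],3).tolist())
    for l in ("rack","end_post","notches","catch","bar_grip","paddle","bottle","nipple","bar","carriage"):
        print(l,[(np.round(d["centre"],1).tolist(),round(d["p"],2)) for d in robot.boxes_of(p,l)][:3])
E
```

```text
pics
0.011 {'time_s': 0.0, 'joints': array([ 1.01178105e+00,  3.26921527e-01, -1.93587691e-01,  1.05195022e+00,
        3.44666952e-05,  1.43659124e+00]), 'dq': array([-1.40513263e-04, -9.75392840e-04,  6.70015540e-04,  4.29275910e-05,
       -1.18696409e-04,  6.64015298e-04]), 'effort': array([ 2.21786058e-04, -4.43394864e+01,  2.62442207e+01,  1.51890720e-02,
       -3.78579932e-05, -2.54992933e-06]), 'tool_pos': array([0.22637419, 0.50065858, 0.24151251]), 'tool_rot': array([-2.98698094e-04,  2.10811491e-01,  9.77526380e-01, -7.76249985e-04]), 'force': array([ 0.82983239, -0.60942374, -0.03816672]), 'ft_torque': array([-0.02456762, -0.04730756, -0.02118998]), 'finger_gap': 0.08523543625067455}
scene 48.47590150287555 323.9702671613008 205.02421216384215 -0.02761320526198991 [[0.805, 0.593, -0.007, -0.459], [0.397, -0.548, -0.736, -0.169], [-0.44, 0.59, -0.677, 1.3], [0.0, 0.0, 0.0, 1.0]]
rack []
end_post [([298.4, 230.7], 0.81)]
notches [([316.4, 227.6], 0.75), ([301.0, 230.1], 0.56)]
catch []
bar_grip [([288.2, 241.1], 0.76)]
paddle [([272.3, 220.6], 0.81)]
bottle [([290.6, 198.5], 0.93), ([291.2, 241.0], 0.47)]
nipple []
bar [([288.0, 240.3], 0.57)]
carriage [([284.0, 245.2], 0.7)]
top 50.28370680999033 317.4969802098244 202.42686177508128 -0.10472599977648676 [[0.007, -1.0, 0.004, -0.028], [-0.984, -0.007, -0.177, 0.577], [0.177, -0.003, -0.984, 1.124], [0.0, 0.0, 0.0, 1.0]]
rack [([319.2, 221.5], 0.58)]
end_post [([320.4, 222.6], 0.73)]
notches [([318.2, 219.8], 0.47)]
catch [([322.7, 222.8], 0.65)]
bar_grip [([357.6, 200.1], 0.58)]
paddle [([345.2, 222.5], 0.67)]
bottle [([314.4, 238.2], 0.61)]
nipple [([376.8, 233.9], 0.67)]
bar [([202.8, 150.2], 0.25)]
carriage [([426.9, 215.2], 0.69)]
```

View pics/scene0.png

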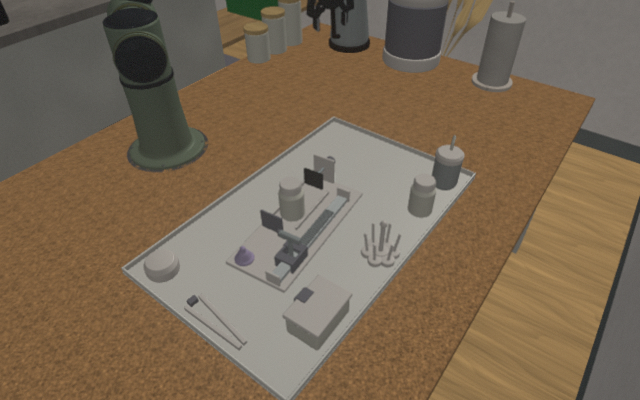

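View pics/top0.png

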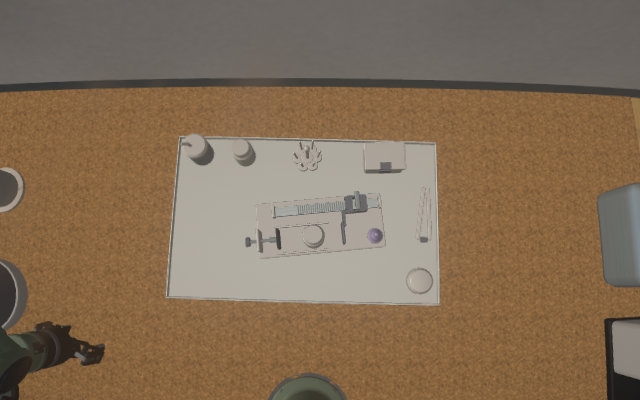

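Scene shows the stand at (295,225) with the carriage at (290,250), paddle (271,220), bottle (291,198) and cushion (314,178). In the top view the stand spans columns 257-385 and rows 194-258, with the bar at (357,202) and the cushion at (278,239). I'll zoom in for exact points.

Run:
```python
import cv2
a=cv2.imread("pics/top0.png")[180:270,240:400]; cv2.imwrite("pics/topc.png",cv2.resize(a,None,fx=5,fy=5,interpolation=cv2.INTER_CUBIC))
a=cv2.imread("pics/scene0.png")[145:290,220:370]; cv2.imwrite("pics/scenec.png",cv2.resize(a,None,fx=4,fy=4,interpolation=cv2.INTER_CUBIC))
```

```text
(no output)
```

View pics/topc.png

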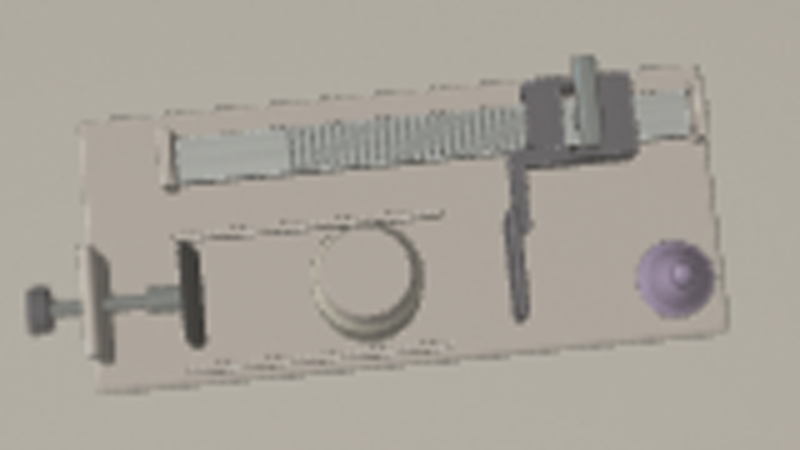

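View pics/scenec.png

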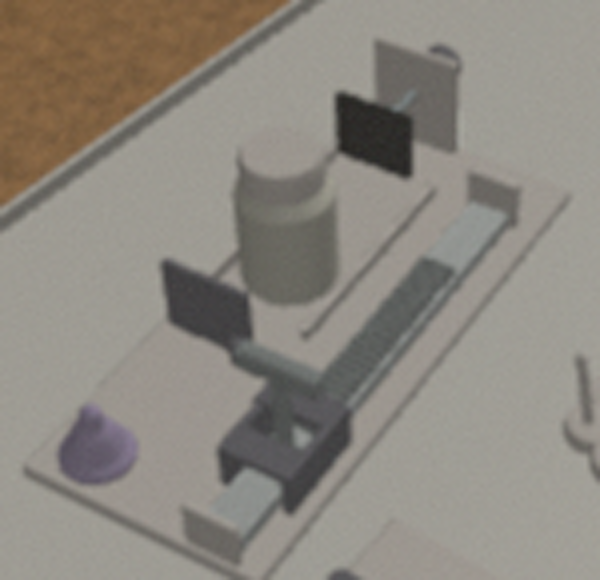

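```bash
cat > h.py <<'E'
from workcell import robot
import numpy as np, cv2
from scipy.spatial.transform import Rotation as R
def proj(p,P):
    W=np.array(p["world_to_cam"]); q=np.atleast_2d(P)@W[:3,:3].T+W[:3,3]; s=q[:,:2]/q[:,2:]
    s=s*(1+p["k1"]*(s**2).sum(1,keepdims=True)); return s*(200/np.tan(np.radians(p["fov_y"]/2)))+[p["cx"],p["cy"]]
def rack2w(th,P):
    x,y,z,a=th[:4]; P=np.atleast_2d(P); c,s=np.cos(a),np.sin(a)
    return np.c_[x+c*P[:,0]-s*P[:,1], y+s*P[:,0]+c*P[:,1], z+P[:,2]]
E
python3 - <<'E'
from h import *
from scipy.optimize import least_squares
T=robot.capture("top");S=robot.capture("scene")
t=lambda u,v:(240+u/5,180+v/5); s=lambda u,v:(220+u/4,145+v/4)
X,Y=77.5,177.5
# (cam, pixel, x,y,z mm, kind) kind: 0 fixed,1 carriage (y rel. bar),2 cushion, 3 bottle
D=[(T,t(83,122),X,Y,10,0),(T,t(702,67),X,-Y,10,0),(T,t(727,330),-X,-Y,10,0),(T,t(98,390),-X,Y,10,0),
(S,s(25,467),-X,-Y,10,0),(S,s(568,197),X,Y,10,0),
(T,t(585,57),75,0,92,1),(T,t(590,147),25,0,85,1),(S,s(278,366),50,0,85,1),
(S,s(163,260),-59,42,75,1),(S,s(250,297),-1,42,75,1),(S,s(250,345),-1,42,25,1),
(S,s(337,95),-57,0,74,2),(S,s(411,125),-3,0,74,2),(S,s(411,176),-3,0,26,2),(S,s(337,145),-57,0,26,2),
(S,s(282,157),-30,0,95,3),(T,t(366,272),-30,0,95,3)]
def f(th):
    r=[]
    for c,px,x,y,z,k in D:
        y=y+(0,th[4],th[5],th[6])[k]*1000
        r+=list((proj(c,rack2w(th,[x/1e3,y/1e3,z/1e3]))[0]-px))
    return np.array(r)
o=least_squares(f,[.55,0,.005,0,-.11,.11,.03],loss="soft_l1")
print(np.round(o.x,4)); print(np.round(f(o.x).reshape(-1,2),1).tolist())
np.save("th.npy",o.x)
b=rack2w(o.x,[.05,o.x[4],.085])[0]; print("bar",b)
ob=robot.get_obs(); M=R.from_quat(np.roll(ob["tool_rot"],-1)).as_matrix(); print(M.round(3).tolist(), ob["tool_pos"])
E
```

```text
[ 0.5186 -0.0335  0.0038  0.0944 -0.0995  0.1197  0.0245]
[[-0.3, -0.6], [-0.5, -0.2], [0.7, 1.1], [0.2, 0.3], [-3.5, -0.4], [-0.1, -1.8], [-1.3, -0.9], [-0.6, -0.0], [0.1, 0.3], [-0.9, -0.3], [-1.2, -0.2], [0.4, 3.7], [-0.3, -0.8], [-0.1, -1.3], [0.1, 0.9], [0.4, 1.7], [0.4, 2.3], [-0.4, -0.9]]
bar [ 0.57771198 -0.12786527  0.08878088]
[[-0.911, 0.412, -0.0], [0.412, 0.911, 0.0], [0.0, 0.0, -1.0]] [0.2266805  0.50113968 0.24228423]
```

Emit:
apply_moves(moves=[[[0,0,-0.173],[0,0,0],5],[[0,0,-0.173],[0,0,0],5],[[0,0,-0.172],[0,0,0],5],[[0,0,0],[-2.07,-4.71,0],5],[[0,0,0],[-2.07,-4.71,0],5],[[0,0,0],[-2.07,-4.71,0],5],[[0,0,0],[-2.07,-4.71,0],5],[[0,0,0],[-2.07,-4.71,0],5],[[0,0,0],[-2.07,-4.71,0],5],[[0,0,0],[-2.07,-4.71,0],5],[[0,0,0],[-2.07,-4.71,0],5],[[0,0,0],[-2.07,-4.71,0],5],[[0,0,0],[-2.07,-4.71,0],5],[[0,0,0],[-2.07,-4.71,0],5],[[0,0,0],[-2.07,-4.71,0],5],[[0,0,0],[-2.07,-4.71,0],5],[[0,0,0],[-2.07,-4.71,0],5],[[0,0,0],[0,0,0],5]], newtons=40)

```text
time_s: 3.45
tool_pos: [0.5779, -0.1317, 0.2417]
tool_rot: [0.0, -0.044, 0.999, -0.0]
force: [1.1, -0.1, -0.4]
finger_gap: 0.0499
```

Emit:
apply_moves(moves=[[[0,0,0],[0,0.38,4.0],5],[[0,0,0],[0,0,4.0],5],[[0,0,0],[0,0,3.7],5],[[0,0,0],[0,0,0],5]])

```text
time_s: 3.95
tool_pos: [0.5734, -0.1229, 0.1227]
tool_rot: [-0.003, -0.047, 0.999, 0.001]
force: [-0.8, 0.7, -0.1]
finger_gap: 0.0501
```

Run:
```python
from h import *
T=robot.capture("top");S=robot.capture("scene")
a=T["img"][170:260,280:400,::-1]; b=S["img"][185:275,240:360,::-1]
a,b=[cv2.resize(i,None,fx=5,fy=5,interpolation=cv2.INTER_CUBIC) for i in (a,b)]
cv2.imwrite("pics/near.png",cv2.resize(np.vstack([a,b]),(400,600)));cv2.imwrite("pics/near_s.png",b)
o=robot.get_obs();print(o["tool_pos"])
```

```text
[ 0.57635272 -0.12414065  0.12624038]
```

View pics/near_s.png

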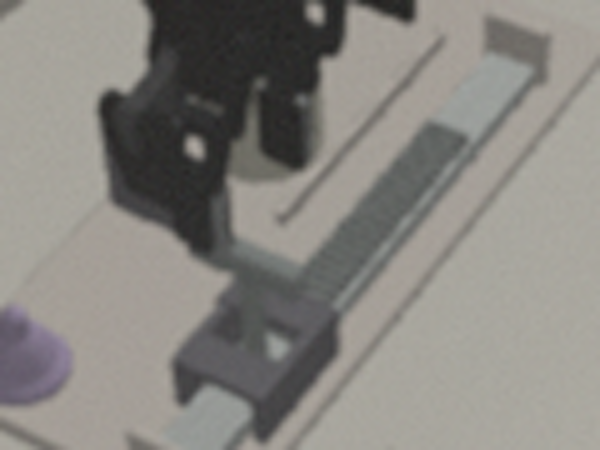

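Emit:
apply_moves(moves=[[[0,0,0],[0,0,0],5],[[0,0,0],[0,0,0],5],[[0,0,0],[0,0,0],5]])

```text
time_s: 4.42
tool_pos: [0.5767, -0.1248, 0.1262]
tool_rot: [0.001, -0.047, 0.999, -0.0]
force: [0.6, -0.2, 0.8]
finger_gap: 0.05
```

Run:
```python
from h import *
for i in range(3):
    robot.capture("top"); o=robot.get_obs(); print(o["tool_pos"].round(4),o["force"].round(2))
```

```text
[ 0.5765 -0.1248  0.1259] [ 0.41 -1.16 -0.14]
[ 0.5764 -0.1247  0.1257] [0.1  0.15 0.15]
[ 0.5763 -0.1247  0.1255] [-0.06 -0.16 -0.7 ]
```

Emit:
apply_moves(moves=[[[0,0,0],[0,-0.3,1.0],5],[[0,0,0],[0,0,1.5],5],[[0,0,0],[0,0,1.5],5],[[0,0,0],[0,0,0.4],5],[[0,0,0],[0,0,0],5],[[0,0,0],[0,0,0],3],[[0,0,0],[0,0,0],2],[[0,0,0],[0,0,0],1],[[0,0,0],[0,0,0],0.6],[[0,0,0],[0,0,0],0.6]], newtons=40)

```text
time_s: 5.82
tool_pos: [0.5769, -0.128, 0.0819]
tool_rot: [0.0, -0.047, 0.999, -0.001]
force: [-0.6, -1.6, 5.8]
finger_gap: 0.0113
```

Emit:
apply_moves(moves=[[[0,0,0],[0,0,-0.4],0.6],[[0,0,0],[0,0,-0.4],0.6],[[0,0,0],[0,0,-0.3],0.6],[[0,0,0],[0,0,0],0.6],[[0,0,0],[0,0,0],0.6],[[0,0,0],[0,0,0],0.6]])

```text
time_s: 6.58
tool_pos: [0.5767, -0.1274, 0.0922]
tool_rot: [0.0, -0.047, 0.999, 0.0]
force: [4.1, -0.3, -6.6]
finger_gap: 0.0114
```

Emit:
apply_moves(moves=[[[0,0,0],[0,0.5,0],0.6],[[0,0,0],[0,0.8,0],0.6],[[0,0,0],[0,0.8,0],0.6],[[0,0,0],[0,0.8,0],0.6],[[0,0,0],[0,0.6,0],0.6],[[0,0,0],[0,0.4,0],0.6],[[0,0,0],[0,0.3,0],0.6],[[0,0,0],[0,0.3,0],0.6],[[0,0,0],[0,0.3,0],0.6],[[0,0,0],[0,0.3,0],0.6],[[0,0,0],[0,0.3,0],0.6],[[0,0,0],[0,0.4,0],0.6],[[0,0,0],[0,0.4,0],0.6],[[0,0,0],[0,0,0],0.6],[[0,0,0],[0,0,0],0.6]])

```text
time_s: 8.45
tool_pos: [0.5704, -0.0651, 0.0921]
tool_rot: [-0.0, -0.047, 0.999, 0.001]
force: [2.2, 1.7, -6.3]
finger_gap: 0.011
```

Emit:
apply_moves(moves=[[[0,0,0],[0,0.4,0],0.6],[[0,0,0],[0,0.4,0],0.6],[[0,0,0],[0,0.4,0],0.6],[[0,0,0],[0,0.4,0],0.6],[[0,0,0],[0,0.4,0],0.6],[[0,0,0],[0,0.4,0],0.6],[[0,0,0],[0,0.4,0],0.6],[[0,0,0],[0,0.4,0],0.6],[[0,0,0],[0,0.3,0],0.6],[[0,0,0],[0,0.3,0],0.6],[[0,0,0],[0,0.2,0],0.6],[[0,0,0],[0,0,0],0.6],[[0,0,0],[0,0,0],0.6],[[0,0,0],[0,0,0],0.6]])

```text
time_s: 10.2
tool_pos: [0.5665, -0.0256, 0.0921]
tool_rot: [-0.0, -0.047, 0.999, 0.001]
force: [-3.5, 0.3, -6.1]
finger_gap: 0.0116
```

Run:
```python
from h import *
T=robot.capture("top");S=robot.capture("scene")
b=S["img"][150:270,240:390,::-1]
b=cv2.resize(b,None,fx=5,fy=5,interpolation=cv2.INTER_CUBIC); cv2.imwrite("pics/push.png",b)
for i in range(4):
    robot.capture("top"); o=robot.get_obs(); print(o["tool_pos"].round(4),o["force"].round(2))
```

```text
[ 0.5665 -0.0256  0.0921] [-3.43  1.1  -5.63]
[ 0.5665 -0.0256  0.0921] [-3.31  1.19 -5.34]
[ 0.5665 -0.0257  0.0921] [-4.67  0.34 -6.5 ]
[ 0.5666 -0.0257  0.0921] [-4.    1.1  -6.55]
```

View pics/push.png

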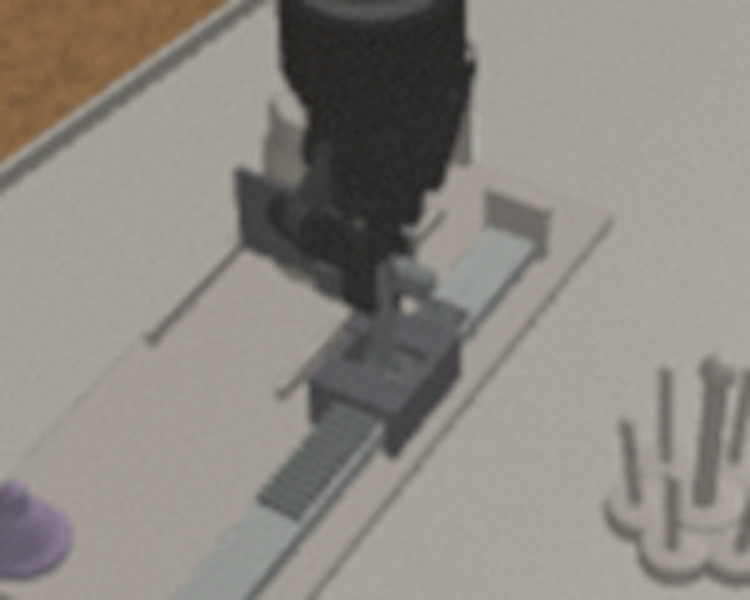

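Emit:
apply_moves(moves=[[[0,0,0],[0.03,0.2,0],0.6],[[0,0,0],[0.02,0.2,0],0.6],[[0,0,0],[0,0.2,0],0.6],[[0,0,0],[0,0,0],0.6],[[0,0,0],[0,0,0],0.6]])

```text
time_s: 11.12
tool_pos: [0.566, -0.0207, 0.0924]
tool_rot: [0.0, -0.046, 0.999, -0.001]
force: [-3.7, -4.1, -6.4]
finger_gap: 0.0111
```

Emit:
apply_moves(moves=[[[0,0,0],[0,0.2,0],0.6],[[0,0,0],[0,0.1,0],0.6],[[0,0,0],[0,0,0],0.6],[[0,0,0],[0,0,0],0.6]])

```text
time_s: 11.62
tool_pos: [0.5658, -0.0184, 0.0924]
tool_rot: [-0.0, -0.046, 0.999, -0.001]
force: [-4.3, -6.6, -6.3]
finger_gap: 0.0112
```

Run:
```python
from h import *
F=[];P=[]
for i in range(10):
    robot.capture("top"); o=robot.get_obs(); F.append(o["force"]);P.append(o["tool_pos"])
print(np.mean(F,0),np.std(F,0),np.mean(P,0))
```

```text
[-4.18129481 -6.16961177 -6.19366237] [0.58430169 0.25607802 0.41426531] [ 0.56582357 -0.01842473  0.09241021]
```

Emit:
apply_moves(moves=[[[0,0,0],[0.02,0.2,0],0.6],[[0,0,0],[0,0.1,0],0.6],[[0,0,0],[0,0,0],0.6],[[0,0,0],[0,0,0],0.6]])

```text
time_s: 12.62
tool_pos: [0.5656, -0.016, 0.0925]
tool_rot: [0.0, -0.046, 0.999, -0.002]
force: [-4.1, -7.9, -6.0]
finger_gap: 0.0112
```

Run:
```python
from h import *
F=[];P=[]
for i in range(10):
    robot.capture("top"); o=robot.get_obs(); F.append(o["force"]);P.append(o["tool_pos"])
print(np.mean(F,0),np.std(F,0),np.mean(P,0))
```

```text
[-3.43404622 -7.43769199 -6.2592431 ] [0.59054278 0.48052899 0.40643068] [ 0.56557577 -0.01602182  0.09251405]
```

Emit:
apply_moves(moves=[[[0,0,0],[0,-0.15,0],0.6],[[0,0,0],[0,0,0],0.6],[[0,0,0],[0,0,0],0.6]])

```text
time_s: 13.5
tool_pos: [0.5656, -0.0164, 0.0924]
tool_rot: [0.0, -0.046, 0.999, -0.001]
force: [-3.3, -4.3, -6.1]
finger_gap: 0.0111
```

```bash
cat > m.py <<'E'
from h import *
F=[];P=[]
for i in range(10):
    robot.capture("top"); o=robot.get_obs(); F.append(o["force"]);P.append(o["tool_pos"])
print(np.mean(F,0),np.std(F,0),np.mean(P,0))
E
python3 m.py
```

```text
[-3.18447296 -4.0909198  -6.26891735] [0.58539174 0.52128182 0.5918344 ] [ 0.56558866 -0.01641919  0.09242562]
```

Emit:
apply_moves(moves=[[[0,0,0],[0,0.2,0],0.6],[[0,0,0],[0,0.1,0],0.6],[[0,0,0],[0,0,0],0.6],[[0,0,0],[0,0,0],0.6]])

```text
time_s: 14.5
tool_pos: [0.5655, -0.0148, 0.0925]
tool_rot: [0.0, -0.046, 0.999, -0.002]
force: [-4.0, -8.2, -6.1]
finger_gap: 0.011
```

```bash
python3 m.py
```

```text
[-3.96594433 -8.38415962 -6.29269203] [0.40234049 0.37875653 0.35429003] [ 0.56545248 -0.01476301  0.09253097]
```

Emit:
apply_moves(moves=[[[0,0,0],[0.02,0.15,0],0.6],[[0,0,0],[0.02,0.1,0],0.6],[[0,0,0],[0,0,0],0.6],[[0,0,0],[0,0,0],0.6]])

```text
time_s: 15.5
tool_pos: [0.5652, -0.0128, 0.0927]
tool_rot: [0.001, -0.046, 0.999, -0.003]
force: [-2.8, -10.3, -6.5]
finger_gap: 0.0113
```

```bash
python3 m.py
```

```text
[-3.11266997 -9.55129924 -6.10783337] [0.56828108 0.57669271 0.57181482] [ 0.56524044 -0.01285851  0.09270552]
```

Emit:
apply_moves(moves=[[[0,0,0],[0,0,0.15],0.6],[[0,0,0],[0,0,0.15],0.6],[[0,0,0],[0,0,0],0.6],[[0,0,0],[0,0,0],0.6]])

```text
time_s: 16.5
tool_pos: [0.5653, -0.0129, 0.0897]
tool_rot: [0.001, -0.046, 0.999, -0.003]
force: [-3.9, -9.8, -5.7]
finger_gap: 0.0111
```

```bash
python3 m.py
```

```text
[ -3.32522003 -10.05817566  -5.96536167] [0.59919266 0.37438519 0.20414004] [ 0.56523978 -0.01284911  0.08974454]
```

Emit:
apply_moves(moves=[[[0,0,0],[0,0,0.1],0.6],[[0,0,0],[0,0,0.05],0.6],[[0,0,0],[0,0,0],0.6]])

```text
time_s: 17.38
tool_pos: [0.5652, -0.0128, 0.0882]
tool_rot: [0.0, -0.046, 0.999, -0.003]
force: [-3.5, -9.8, -4.8]
finger_gap: 0.0116
```

Emit:
apply_moves(moves=[[[0,0,0],[0,0,0.05],0.6],[[0,0,0],[0,0,0],0.6],[[0,0,0],[0,0,0],0.6]])

```text
time_s: 17.75
tool_pos: [0.5653, -0.0129, 0.0879]
tool_rot: [0.001, -0.046, 0.999, -0.003]
force: [-2.9, -9.2, -5.0]
finger_gap: 0.0116
```

```bash
python3 m.py
```

```text
[-3.60681319 -9.63365022 -4.81628849] [0.4144664  0.46061962 0.4562409 ] [ 0.56525255 -0.01285478  0.08789436]
```

Emit:
apply_moves(moves=[[[0,0,0],[0,0,0.05],0.6],[[0,0,0],[0,0,0.05],0.6],[[0,0,0],[0,0,0],0.6],[[0,0,0],[0,0,0],0.6]])

```text
time_s: 18.75
tool_pos: [0.5653, -0.0131, 0.087]
tool_rot: [0.001, -0.046, 0.999, -0.003]
force: [-4.5, -11.2, -3.7]
finger_gap: 0.011
```

```bash
python3 m.py
```

```text
[ -3.85858871 -10.36561275  -3.79401678] [0.621224   0.46995367 0.33336478] [ 0.56530196 -0.01315168  0.0870532 ]
```

Emit:
apply_moves(moves=[[[0,0,0],[0,0,0],3],[[0,0,0],[0,0,0],4],[[0,0,0],[0,0,0],5],[[0,0,0],[0,0,0],5],[[0,0,0],[0,0,0],5]])

```text
time_s: 19.88
tool_pos: [0.5646, -0.0101, 0.0864]
tool_rot: [0.0, -0.047, 0.999, 0.0]
force: [-0.3, 0.1, -0.5]
finger_gap: 0.05
```

Emit:
apply_moves(moves=[[[0,0,0],[0,0,-1.0],5],[[0,0,0],[0,0,-2.5],5],[[0,0,0],[0,0,-5],5],[[0,0,0],[0,0,-5],5],[[0,0,0],[-5,0,-3],5],[[0,0,0],[0,-6,0],5],[[0,0,0],[0,-6,0],5],[[0,0,0],[0,-6,0],5],[[0,0,0],[0,-6,0],5],[[0,0,0],[0,-6,0],5],[[0,0,0],[0,0,0],5]])

```text
time_s: 21.25
tool_pos: [0.6414, -0.3092, 0.2508]
tool_rot: [-0.0, -0.044, 0.999, -0.0]
force: [-0.5, 0.0, 0.5]
finger_gap: 0.0501
```

Run:
```python
from h import *
T=robot.capture("top");S=robot.capture("scene")
a=T["img"][175:265,240:390,::-1]; b=S["img"][150:270,240:390,::-1]
for n,i in (("fa",a),("fb",b)): cv2.imwrite(f"pics/{n}.png",cv2.resize(i,None,fx=5,fy=5,interpolation=cv2.INTER_CUBIC))
th=np.load("th.npy")
print(robot.get_obs()["tool_pos"])
# predicted bar centre, pixel in crop, for down / on-tooth
for y in (.012,.015,.018):
  for z in (.085,.092): print(y,z,(proj(S,rack2w(th,[[.075,y,z],[.025,y,z]]))-[240,150])*5)
```

```text
[ 0.64172929 -0.30473802  0.25120128]
0.012 0.085 [[438.96894524 294.77291307]
 [342.37591685 255.84617019]]
0.012 0.092 [[438.94722618 283.02551472]
 [341.8901678  244.1400252 ]]
0.015 0.085 [[442.45401171 290.73752949]
 [345.97720099 251.96270731]]
0.015 0.092 [[442.44939469 278.99325266]
 [345.50969487 240.26028945]]
0.018 0.085 [[445.92558026 286.71776202]
 [349.56485124 248.0939787 ]]
0.018 0.092 [[445.93792908 274.9766789 ]
 [349.11544983 236.39535177]]
```

View pics/fb.png

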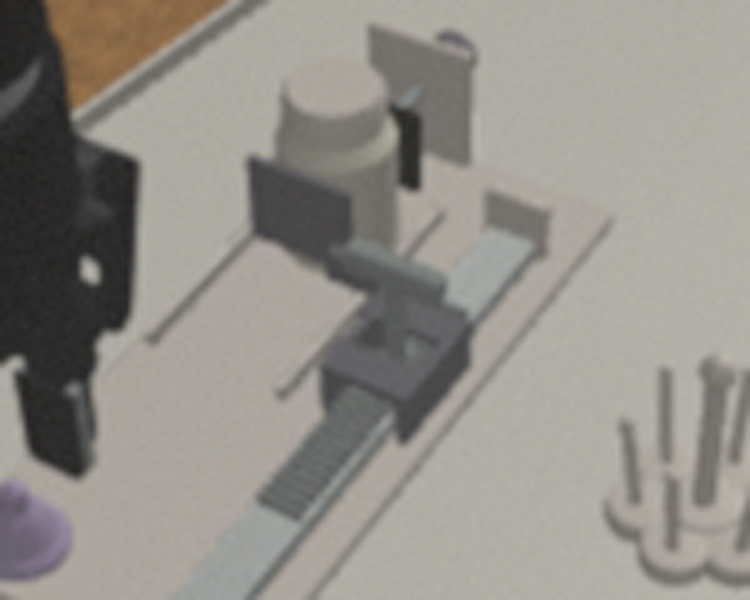

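View pics/fa.png

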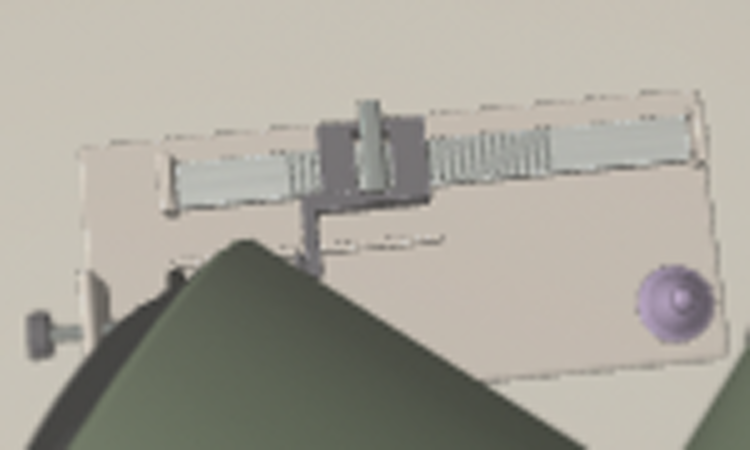

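The bottle stands upright between paddle and cushion, at crop (335,160), with the bar around (388,270). I still need to check whether the catch has dropped, so I'll compare how far the bar and the carriage body shifted against the first picture, where the bar was down.

Run:
```python
from h import *
S=robot.capture("scene"); th=np.load("th.npy")
A=cv2.imread("pics/scene0.png"); B=S["img"][:,:,::-1].copy()
yb=th[4]
# warp the first image, plane-wise, by homography induced by motion dy,dz and score
def score(c,pts,reg,dy,dz):
    s=proj(S,rack2w(th,pts)).astype(np.float32); d=proj(S,rack2w(th,pts+[0,dy,dz])).astype(np.float32)
    H=cv2.getPerspectiveTransform(s,d); W=cv2.warpPerspective(A,H,(640,400),flags=cv2.INTER_CUBIC).astype(float)
    r=np.zeros((400,640),np.uint8); cv2.fillConvexPoly(r,cv2.convexHull(proj(S,rack2w(th,reg+[0,dy,dz])).astype(np.int32)),1)
    m=r>0; a,b=W[m].ravel(),B[m].astype(float).ravel(); return np.corrcoef(a,b)[0,1]
def rect(x0,x1,y0,y1,z): return np.array([[x0,yb+y0,z],[x1,yb+y0,z],[x1,yb+y1,z],[x0,yb+y1,z]])
bar=rect(.025,.075,-.006,.006,.088); barR=rect(.02,.08,-.012,.012,.088)
dk=rect(.03,.075,-.027,.027,.042); dkR=np.vstack([rect(.03,.08,-.03,-.01,.042)])
G=np.arange(.100,.125,.0005)
sd=[score(0,dk,rect(.02,.085,-.034,.0,.042),g,0) for g in G]; print("deck dy",G[np.argmax(sd)],max(sd))
dy0=G[np.argmax(sd)]
for dy in (dy0-.002,dy0-.001,dy0,dy0+.001,dy0+.002):
    Z=np.arange(-.006,.0145,.001); sb=[score(0,bar,barR,dy,z) for z in Z]; print(round(dy,4),"bar dz",round(Z[np.argmax(sb)],4),round(max(sb),3),np.round(sb,2).tolist())
```

```text
deck dy 0.11400000000000002 0.8866169083608529
0.112 bar dz 0.002 0.602 [0.42, 0.47, 0.5, 0.51, 0.52, 0.57, 0.57, 0.56, 0.6, 0.58, 0.55, 0.59, 0.54, 0.49, 0.51, 0.43, 0.38, 0.4, 0.31, 0.31, 0.29]
0.113 bar dz -0.002 0.608 [0.45, 0.51, 0.51, 0.52, 0.61, 0.56, 0.55, 0.6, 0.58, 0.55, 0.59, 0.55, 0.5, 0.52, 0.45, 0.39, 0.41, 0.33, 0.28, 0.3, 0.23]
0.114 bar dz 0.003 0.625 [0.48, 0.46, 0.45, 0.56, 0.54, 0.52, 0.61, 0.6, 0.57, 0.62, 0.59, 0.53, 0.56, 0.49, 0.43, 0.45, 0.38, 0.31, 0.35, 0.28, 0.21]
0.115 bar dz 0.002 0.609 [0.45, 0.43, 0.55, 0.53, 0.51, 0.6, 0.57, 0.54, 0.61, 0.56, 0.51, 0.54, 0.48, 0.4, 0.43, 0.36, 0.28, 0.32, 0.25, 0.19, 0.25]
0.116 bar dz -0.001 0.547 [0.41, 0.42, 0.5, 0.49, 0.48, 0.55, 0.52, 0.53, 0.54, 0.49, 0.48, 0.46, 0.39, 0.38, 0.34, 0.26, 0.31, 0.25, 0.18, 0.24, 0.18]
```

Run:
```python
from h import *
th=np.load("th.npy"); A=cv2.imread("pics/scene0.png"); yb=th[4]
fr=[robot.capture("scene") for _ in range(12)]; S=fr[-1]; B=np.mean([f["img"][:,:,::-1] for f in fr],0).astype(np.uint8)
P=np.array([[.025,yb-.006,.088],[.075,yb-.006,.088],[.075,yb+.006,.088],[.025,yb+.006,.088]])
out=[B]
for dz in (0,.007):
    H=cv2.getPerspectiveTransform(proj(S,rack2w(th,P)).astype(np.float32),proj(S,rack2w(th,P+[0,.1145,dz])).astype(np.float32))
    out.append(cv2.warpPerspective(A,H,(640,400),flags=cv2.INTER_CUBIC))
c=[cv2.resize(i[190:245,298:338],None,fx=6.5,fy=6.5,interpolation=cv2.INTER_CUBIC) for i in out]
o=np.hstack(c); 
for y in range(0,o.shape[0],26): o[y,:]=(0,255,255)
cv2.imwrite("pics/cmp.png",o); print(o.shape)
```

```text
(358, 780, 3)
```

View pics/cmp.png

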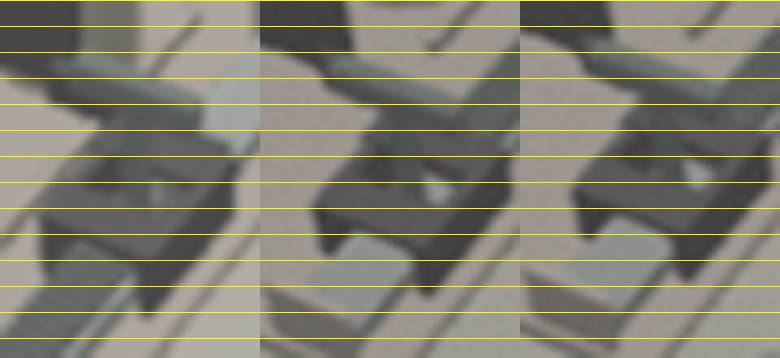

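Run:
```python
from h import *
th=np.load("th.npy"); A=cv2.imread("pics/scene0.png"); yb=th[4]
fr=[robot.capture("scene") for _ in range(12)]; S=fr[-1]; B=np.mean([f["img"][:,:,::-1] for f in fr],0).astype(np.uint8)
rect=lambda x0,x1,y0,y1,z: np.array([[x0,yb+y0,z],[x1,yb+y0,z],[x1,yb+y1,z],[x0,yb+y1,z]])
# subpixel ECC (translation) of each part on top of its predicted warp for dy=.1145, dz=0
gA,gB=[cv2.cvtColor(i,cv2.COLOR_BGR2GRAY) for i in (A,B)]
pr=lambda P:proj(S,rack2w(th,P)).astype(np.float32)
for name,P,reg in (("bar",rect(.025,.075,-.006,.006,.088),rect(.022,.078,-.010,.010,.088)),
                   ("deck",rect(.025,.075,-.027,.027,.042),rect(.02,.08,-.034,-.006,.042)),
                   ("paddle",np.array([[-.059,yb+.042,.025],[-.001,yb+.042,.025],[-.001,yb+.042,.075],[-.059,yb+.042,.075]]),np.array([[-.064,yb+.042,.045],[-.02,yb+.042,.045],[-.02,yb+.042,.078],[-.064,yb+.042,.078]]))):
    d=[0,.1145,0]
    H=cv2.getPerspectiveTransform(pr(P),pr(P+d)); W=cv2.warpPerspective(gA,H,(640,400),flags=cv2.INTER_CUBIC)
    m=np.zeros((400,640),np.uint8); cv2.fillConvexPoly(m,cv2.convexHull(pr(reg+d).astype(np.int32)),255)
    try:
        cc,M=cv2.findTransformECC(W,gB,np.eye(2,3,dtype=np.float32),cv2.MOTION_TRANSLATION,(3,200,1e-5),cv2.dilate(m,np.ones((3,3))),3)
        print(name,cc,M[:,2])
    except cv2.error as e: print(name,"fail")
c=np.array([[.05,yb+.1145,.085]])
print("px per mm y",(pr(c+[0,.001,0])-pr(c)), "z",(pr(c+[0,0,.001])-pr(c)))
```

```text
bar fail
deck fail
paddle 0.9766230693872237 [0.4326842 0.5560104]
px per mm y [[ 0.23571777 -0.2632141 ]] z [[-0.00683594 -0.3336029 ]]
```

Run:
```python
from h import *
th=np.load("th.npy"); A=cv2.imread("pics/scene0.png"); yb=th[4]
fr=[robot.capture("scene") for _ in range(12)]; S=fr[-1]; B=np.mean([f["img"][:,:,::-1] for f in fr],0).astype(np.float32)
rect=lambda x0,x1,y0,y1,z: np.array([[x0,yb+y0,z],[x1,yb+y0,z],[x1,yb+y1,z],[x0,yb+y1,z]])
pr=lambda P:proj(S,rack2w(th,P)).astype(np.float32)
d=[0,.1145,0]
# vertical image profile through bar / deck / body, compared after predicted warp (mask = the part itself only)
for name,P,reg in (("bar",rect(.025,.075,-.006,.006,.085),np.vstack([rect(.027,.073,-.005,.005,.092),rect(.027,.073,-.006,.005,.078)])),
                   ("deck",rect(.025,.075,-.027,.027,.042),rect(.022,.08,-.032,-.012,.042)),
                   ("deckfrontface",np.array([[.022,yb-.027,.015],[.078,yb-.027,.015],[.078,yb-.027,.042],[.022,yb-.027,.042]]),np.array([[.016,yb-.027,.03],[.084,yb-.027,.03],[.084,yb-.027,.046],[.016,yb-.027,.046]]))):
    H=cv2.getPerspectiveTransform(pr(P),pr(P+d)); best=[]
    m=np.zeros((400,640),np.uint8); cv2.fillConvexPoly(m,cv2.convexHull(pr(reg+d).astype(np.int32)),1)
    m=cv2.dilate(m,np.ones((3,3),np.uint8))>0
    for dx in np.arange(-3,3.1,.25):
        for dy in np.arange(-4,4.1,.25):
            T=np.array([[1,0,dx],[0,1,dy],[0,0,1]])
            W=cv2.warpPerspective(A,T@H,(640,400),flags=cv2.INTER_CUBIC).astype(np.float32)
            T_=np.float32([[1,0,dx],[0,1,dy]]); mm=cv2.warpAffine(m.astype(np.uint8),T_,(640,400))>0
            best.append((-np.corrcoef(W[mm].ravel(),B[mm].ravel())[0,1],dx,dy))
    best.sort(); print(name,m.sum(),[(round(float(-b[0]),3),float(b[1]),float(b[2])) for b in best[:5]])
```

```text
bar 253 [(0.855, -2.25, 1.25), (0.854, -2.0, 1.25), (0.854, -2.25, 1.0), (0.849, -2.0, 1.0), (0.847, -2.5, 1.0)]
deck 277 [(0.934, -1.25, -0.75), (0.932, -1.0, -0.75), (0.932, -1.5, -0.75), (0.931, -0.25, -1.75), (0.93, -0.75, -0.75)]
deckfrontface 246 [(0.918, -0.25, -0.75), (0.913, 0.0, -0.75), (0.906, -0.25, -1.0), (0.905, -0.5, -0.75), (0.901, 0.0, -1.0)]
```

```bash
python3 -c "
from h import *
print(robot.get_obs()['time_s'],robot.get_obs()['force']); print(robot.job_done())"
```

```text
23.2 [ 0.27551671 -0.59547072 -0.27674385]
the job is handed in; nothing more can be done
None
```

I carried out the whole sequence and handed the job in at about 23 s; `job_done` gives no verdict, so I don't know whether it passed.

- **What I did:** I gripped the release bar and lifted it about 10 mm. I slid the carriage about 115 mm, until the paddle pressed the bottle into the cushion with an estimated 7.8 N. That figure is the measured push less about 1.5 N friction, found by backing up slightly. I then lowered the bar until it was about 5 mm up, below the tooth tops, let go and moved the arm clear.
- **Position and bottle:** The pictures show the bottle upright between paddle and cushion. The carriage had moved about 114 mm, so it hardly slipped back on release. I put the holding force at roughly 7 N, but could not measure it after letting go.
- **Catch:** In the camera comparison with the start, the bar does not stand higher above the carriage, which fits the catch being fully down. The checks were rough: the first put the bar 0 to 3 mm up, a side-by-side picture looked a few mm high, and one automatic alignment failed on bar and deck. The last and finest match put the bar at or below its starting height.
- **Other things on the tray:** I saw nothing else moved in the final crops, but they cover only the stand and its surroundings. I did not check each object.

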